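# Clamp a batten to the back of a painting panel

## Task

Glue the loose pine batten across the back of the painting panel: lay it flat along the glue line, centred between the pencil lines and under the F-clamp's pad, and let go of it. Then push the clamp's sliding jaw down its bar, gently, until the pad bears on the batten and the jaw tilts and binds on the bar, and only then screw the handle clockwise about half a turn, until the clamp is firmly tight but not so tight that it bruises the painted face below. Leave everything released, the batten in place and the other things on the table alone.

Things in the scene. Friction and masses are not known exactly. Their poses are not given: they have to be found in the camera images.
- batten_mid (a point): Centre, half-way up, of the loose pale pine batten, 30 mm wide (x), 220 mm long (y), 20 mm high (z), 70 to 120 g, lying flat left or right of the gluing board; either end is alike. Above its middle, once under the clamp, there is no room: hold it towards one end (80 mm from the centre, say) and bring it in low, under the pad, from the open -x side of the clamp.
- batten: The batten as a solid (see batten_mid); origin under its centre.
- glue_line (a point): Middle of the pale glue line on the back of the brown painting panel; the line runs along y, between pencil lines 32 mm apart; z up, x towards the clamp's bar. The batten's y axis belongs along this y (either way round), its centre 10 mm above. The panel, 210 (x) x 250 (y) x 9 mm, is held face down on the gluing board by small blocks; its top is 64 mm above the table.
- board: Fixed gluing board, plywood 291 mm (x) by 300 mm (y) on runners, top 52 mm above the table; origin on the table below the screw's axis. Its x axis points to the F-clamp's upright steel bar (22 x 8 mm, top 205 mm above the table), which comes up through a slot 120 mm from the screw's axis; the clamp's fixed jaw is hooked under the board.
- pad_face (a point): Centre of the underside of the clamp's black pad (24 mm wide), at the foot of the upright screw, over the middle of the glue line. At the start it is 40 to 56 mm above the panel's top, 20 mm of which the batten takes. It goes down with the jaw, and 1 mm per rad with the screw.
- pad: The pad as a solid; its origin is on the screw's axis, 48 mm above the pad's underside.
- jaw_arm: The sliding jaw's red arm and collar as a solid; origin at the middle of the collar, on the bar's axis; the arm, 16 mm wide and 26 mm high, reaches 120 mm towards -x to the screw. The collar is 66 mm high.
- jaw_push (a point): Top of the red arm, 50 mm from the bar's axis and 70 mm from the screw's; x points to the bar, z up. Press down here with shut fingers: a few newtons slide the jaw. When the pad meets the batten, about 10 N tilt the jaw as this point sinks some 3 mm more; then it bites and the push climbs. 10 to 25 N, felt after that sinking, is right; over 35 N wrenches the clamp.
- handle_mid (a point): Point on the axis of the round wooden handle on top of the screw, 30 mm below its top end; 28 mm thick from 34 mm below to 22 mm above this point, clear all round and above. Grip it here from above and turn it about the upright axis. The frame turns with the handle.
- slide (a joint): Travel of the jaw down the bar, m: 0 as built, grows downward. Its drag of 6 N exceeds its weight of about 4.5 N, so it stays where it is left. With the pad on the batten the collar goes on down about 5 mm while the jaw tilts, before it binds; bound, it stays so when let go.
- jaw (a joint): Tilt of the jaw on the bar, rad: 0 hanging square, about 0.045 when it has tilted and bites on the bar (screw end up). It tilts only when the pad is held back by the work. As the screw is tightened it springs further: about 0.050 after a good push, 0.061 at 30 N, 0.068 at 45 N, 0.076 at 70 N.
- screw (a joint): Turn of screw and handle, rad: 0 at the start, grows clockwise seen from above (tightening), up to 12. It takes about 0.1 N m, a little more when tight, and stays where left. With the jaw fully bound each rad adds about 14 N on the batten: half a turn, some 45 N, is right (30 to 70 N). Turning while the jaw is not yet bound only tilts it. Over 100 N bruises the paint.
- offcut: Bystander: loose dark wood offcut, 45 x 120 x 30 mm (x, y, z), lying flat; origin under its centre.
- glue_bottle: Bystander: white glue bottle, 56 mm thick, 165 mm tall, orange cap, yellow label; origin under its centre.
- tub_blue: Bystander: white paint tub with blue label, 72 mm wide, 78 mm tall; origin under its centre.
- tub_white: Bystander: white paint tub, 92 mm wide, 100 mm tall; origin under its centre.
- tube_green: Bystander: green paint tube standing on its cap, 34 mm wide, 145 mm tall; origin under its centre.
- tube_orange: Bystander: orange paint tube standing on its cap, 34 mm wide, 145 mm tall; origin under its centre.
- palette_knife: Bystander: palette knife 200 mm long with a dark wooden handle, lying flat along its x axis; origin under its middle.
Not all that is in view belongs to the job. There is more than one size of the batten; the job needs the larger.

How it is judged (in metres and radians):
On the way, in this order (a step that is already met when the one before it is completed fails the run):
1. the batten lies flat on the glue line, let go, the clamp not yet on it (horizontal distance between batten_mid and glue_line below 0.008 m and angle between the y axis of batten_mid and the y axis of glue_line, either way round below 0.09 rad and z of batten_mid in the frame of glue_line between 0.007 and 0.014 m and contact force between each of the fingers, pad and batten below 0.1 N), for 0.2 s.
2. the jaw has been pushed down, with the screw still backed off, and stays tilted and bound with the pad on the batten when it is let go (value of joint jaw above 0.044 rad and contact force between pad and batten above 2 N and value of joint screw below 0.3 rad and contact force between the fingers and jaw_arm below 0.1 N), for 0.2 s.
At the end, for the whole second after the job is handed in: Batten flat on the glue line (8 mm, 0.09 rad, centre 7 to 14 mm above the panel); jaw tilted over 0.044 rad; handle turned over 0.5 rad; pad presses the batten with 30 to 70 N; the fingers touch nothing (horizontal distance between batten_mid and glue_line below 0.008 m and angle between the y axis of batten_mid and the y axis of glue_line, either way round below 0.09 rad and z of batten_mid in the frame of glue_line between 0.007 and 0.014 m and contact force between pad and batten between 30 and 70 N and value of joint jaw above 0.044 rad and value of joint screw above 0.5 rad and contact force between the fingers and anything else below 0.1 N).
It fails at once if the pad pressed on the batten with more than 100 N (painted face bruised) (contact force between pad and batten above 100 N).
It fails at once if the gripper pushed on the jaw with more than 35 N (contact force between the fingers and jaw_arm above 35 N).
It fails at once if a bystander was moved more than 30 mm (distance of any of offcut, glue_bottle, tub_blue, tub_white, tube_green, tube_orange, palette_knife from where it was at the start of the episode above 0.03 m).
It also fails if it takes over 70 s, if anything falls off the work surface, if the arm or the gripper's body presses on something with over 40 N, if the wrist force passes 120 N, or if a joint passes its speed limit or range.

## Robot

A 6-joint arm with a two-finger parallel gripper is mounted at the origin on the work surface. World frame = base frame: x ahead of the robot, y to its left, z up, the work surface at z = 0. Lengths are in mm, angles in rad, forces in N, time in s.
With the tool pointing down it reaches from about 275 to 1000 mm from the base axis. Payload 8.4 kg.
Tool frame: the origin (TCP) lies on the centre line of the jaws, within the pads' length; the fingertips stand 17 mm ahead of it and the grasp point (between the pads) lies 2 mm behind it (r.tcp_to_tips is the z of the fingertips in the tool frame, in mm); z points along the fingers, y is the direction in which the jaws open and shut (so a half turn about z gives the same grasp; the last joint's range is limited). The gripper opens to 85 mm and grips with 20 to 120 N. Pads are 22 mm wide; open, the fingers measure 114 mm over their backs; the gripper's body (76 mm by 85 mm) begins 54 mm behind the grasp point. The pads swing forward as they close: fully open they stand 13 mm farther back than shut.
Start: joints at [1.104, 0.353, 1.633, -0, 1.155, -0.002], TCP at [280.151, 558.698, 218.481] pointing down, gripper open.
Joint ranges: [-2.63, 2.63], [-0.92, 2.1], [0.06, 2.66], [-1.3, 4.44], [0, 2.69], [-3.02, 3.02]. Speed limits (rad/s): [2.22, 2.22, 2.79, 3.14, 3.14, 3.14].

## Interface

Orientations are given as [roll, pitch, yaw] about the fixed x, y, z axes, in that order (R = Rz(yaw) Ry(pitch) Rx(roll)).
In Python, from rig import r, cams, job gives the robot as it stands.
- The arm moves only by the tool drive_tool, never from a script. Its argument "deltas" is a list of rows, each a list of 4 numbers: the shift along the tool's x, y, z in cm, then the turn about the tool's z in rad. In form: [[x, y, z, roll], ...]. A call has 1 to 12 rows; each row shifts and turns the commanded pose from where the row before left it, along the tool's axes as they then stand; what a row does not reach is not made up. A row lasts 1/12 s, in which the tool goes at most 41.7 mm and 7.16 degrees, less where a joint would pass 70% of its speed; a pose out of reach is approached as far as the arm can. A call with a gripper value outside its range is refused whole. "jaw" is the closure, from 0 (fully open) to 1 (shut), set as the call begins (left out, the last holds). The fingers move at their own pace and stop on an object; "force" is the grip in N (left out, the last holds). Time passes only in rows, so rows that do not move let the fingers close. It gives the time, the measured TCP pose, the force and the opening at its end, in the units of the state.
- r.sense(): the state, without advancing time (a new reading comes with each control period).
- cams.grab_frame(name): name is "scene" or "top" or "wrist"; returns (picture, depth): 400x640x3 uint8, red, green, blue; 400x640 float32, mm along the optical axis (not along the pixel's ray), 0 where there is no reading.
- cams.camera_params(name): a dict with "fx", "fy", "cx", "cy" (pixels), "R" (3x3) and "t" (3): a world point X has camera coordinates R X + t. Camera axes: x right, y down, z forward; pixel columns grow to the right and rows downward; lengths in mm; the calibration is good to about 2 mm. The wrist camera is an equidistant fisheye: a pixel r from the principal point sees the ray r / f radians off the axis. A picture is of the moment at which its call begins: read the wrist's pose just before it. camera_params takes no time and is no camera call; for the wrist camera it gives the pose at the moment of the call.
- job.sign_off(): hands the job in, once; it reports no verdict.
The state is a dict: "clock": time; "qpos": joint angles; "qvel": joint speeds; "joint_efforts": joint torques, N m; "eef_pos": TCP position; "tcp_rot": TCP orientation; "contact_force": force on the tool from outside, world axes, zero at the start; "wrist_torque": the same for the moment, N m; "opening": opening from 0.0 (shut) to 1.0 (fully open).
Only numpy, scipy, OpenCV 4.12 (cv2) and the standard library are available. Lean on these libraries where they do the work, as an engineer would, in place of code of your own. Each camera call takes 0.05 s, during which the arm holds its last target. There are 200 camera calls.

## Working session

There is one attempt and no reset: what is moved stays moved. The work goes in short steps, Python scripts to look and compute and a tool call to move; the robot and the scene stay as the last step left them, time stands still between calls to the robot, and variables do not carry over. Pictures are saved under pics/ and viewed, about 8 in all and at most 12, crops included, and the job is handed in when it is done.

Besides the shell and the picture viewer there is one more tool, called after "Emit:" as name(argument=value, ...), one argument or row to a line, values as JSON. drive_tool: Moves the arm, as the interface text tells. Its arguments: {"type":"object","properties":{"deltas":{"type":"array"},"jaw":{"type":"number"},"force":{"type":"number"}},"required":["deltas"]}

```bash
mkdir -p pics; ls
cat > h.py <<'E'
from rig import r,cams,job
import numpy as np,cv2
def save(n,f): cv2.imwrite('pics/'+f,cv2.cvtColor(n,cv2.COLOR_RGB2BGR))
def world(p,u,v,d):
    c=np.array([(u-p['cx'])/p['fx']*d,(v-p['cy'])/p['fy']*d,d]); return np.array(p['R']).T@(c-np.array(p['t']))
def plane(p,u,v,z):
    R=np.array(p['R']);o=-R.T@np.array(p['t']);d=R.T@np.array([(u-p['cx'])/p['fx'],(v-p['cy'])/p['fy'],1]);return o+d*(z-o[2])/d[2]
E
python3 - <<'E'
from h import *
a,da=cams.grab_frame('top');b,db=cams.grab_frame('scene')
np.savez('t0.npz',a=a,da=da,b=b,db=db)
save(a,'top0.png');save(b,'sc0.png')
for n in('top','scene'):
  print(cams.camera_params(n))
print(r.sense(),r.tcp_to_tips)
E
```

```text
pics
{'fx': 434.15100106577376, 'fy': 434.15100106577376, 'cx': 319.41493785755614, 'cy': 203.49365112802647, 'R': array([[-0.02292514, -0.99970759, -0.00769231],
       [-0.99254095,  0.02368099, -0.11958958],
       [ 0.11973677,  0.00489333, -0.99279361]]), 't': array([  21.42916646,  509.01762672, 1776.18267345])}
{'fx': 458.44144804538837, 'fy': 458.44144804538837, 'cx': 324.8510565786079, 'cy': 193.04059657172385, 'R': array([[-0.55615391,  0.83101454,  0.01037621],
       [ 0.57456366,  0.39348588, -0.71766668],
       [-0.60047433, -0.39317134, -0.69630946]]), 't': array([ 270.26674034, -161.33390428, 1895.99985035])}
{'clock': 0.1, 'qpos': array([ 1.10359633e+00,  3.53586444e-01,  1.63406539e+00,  8.74930622e-06,
        1.15515325e+00, -2.39543646e-03]), 'qvel': array([-1.35162478e-04, -6.71941383e-04, -4.70124356e-03,  4.55048016e-04,
       -4.83361639e-05,  7.54179650e-04]), 'joint_efforts': array([ 1.64195120e-03, -6.06359410e+01, -3.42816103e+01,  2.31384838e-04,
        3.94363436e-03,  1.09228245e-05]), 'eef_pos': array([279.95595833, 558.31118932, 217.82961978]), 'tcp_rot': array([-3.14038025e+00, -1.09043463e-05,  2.67678455e+00]), 'contact_force': array([ 0.62324633, -0.17738617, -0.54508514]), 'wrist_torque': array([ 0.00484245, -0.00485414,  0.02754826]), 'opening': 1.0002443612485452} 17.0
```

View pics/top0.png

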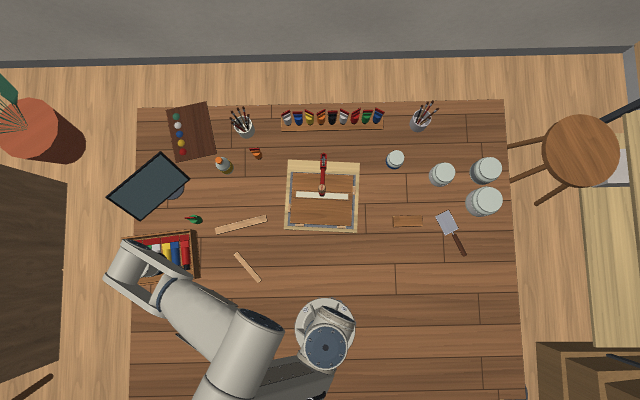

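View pics/sc0.png

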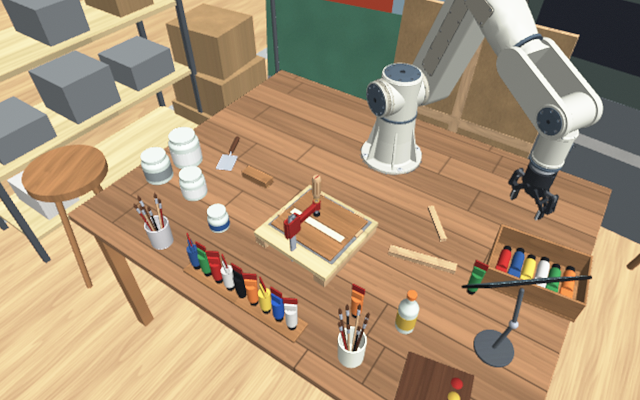

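Top view: pale sticks at (241,225) (larger) and (247,267) (smaller). The white strip at (322,195) is the glue line, and the dark offcut is at (407,221). I choose (241,225) and will measure both sticks, checking in a close crop.

Run:
```python
from h import *
z=np.load('t0.npz');a,da,b,db=[z[k] for k in('a','da','b','db')]
p=cams.camera_params('top');q=cams.camera_params('scene')
hsv=cv2.cvtColor(a,cv2.COLOR_RGB2HSV)
for (u,v) in [(241,225),(247,267),(322,195),(290,165),(323,155)]: print((u,v),a[v,u],hsv[v,u],da[v,u],world(p,u,v,da[v,u]).round(1))
def rect(mask,x0,y0,x1,y1,zz,nm):
    m=np.zeros_like(mask);m[y0:y1,x0:x1]=mask[y0:y1,x0:x1]
    n,l,s,_=cv2.connectedComponentsWithStats(m);k=1+np.argmax(s[1:,4])
    ys,xs=np.where(l==k);P=np.array([plane(p,x,y,zz)[:2] for x,y in zip(xs,ys)],np.float32)
    R=cv2.minAreaRect(P);print(nm,s[k,4],R,P.mean(0))
pale=((hsv[...,2]>190)&(hsv[...,1]<130)).astype(np.uint8)
rect(pale,205,205,280,245,20,'big');rect(pale,225,245,270,290,15,'small')
wh=((hsv[...,2]>200)&(hsv[...,1]<60)).astype(np.uint8)
rect(wh,285,180,360,210,64,'glue')
c1=cv2.resize(a[140:240,275:370],None,fx=4,fy=4,interpolation=cv2.INTER_CUBIC)
c2=cv2.resize(a[190:290,205:300],None,fx=4,fy=4,interpolation=cv2.INTER_CUBIC)
c3=cv2.resize(b[165:285,245:385],None,fx=5,fy=4*0+5,interpolation=cv2.INTER_CUBIC)
save(np.hstack([c1,c2]),'crop1.png');save(c3,'crop2.png')
```

```text
(241, 225) [190 151 111] [ 15 106 190] 1805.1259 [427.9 337.6  24.1]
(247, 267) [197 156 115] [ 15 106 197] 1788.6873 [254.4 313.9  19.6]
(322, 195) [35  8 11] [177 197  35] 1690.5813 [528.1  -1.9 149.9]
(290, 165) [212 185 133] [ 20  95 212] 1812.2504 [672.3 128.5  45.4]
(323, 155) [54 15 14] [  1 189  54] 1693.8159 [683.3  -9.5 165.3]
big 63 ((428.5036315917969, 355.49102783203125), (26.453182220458984, 71.93290710449219), 12.75806999206543) [423.7473  362.64487]
small 122 ((254.82351684570312, 314.5027160644531), (153.00897216796875, 18.258974075317383), 40.600467681884766) [260.18765 320.69073]
glue 238 ((540.5015869140625, -0.13767242431640625), (209.33010864257812, 21.09795379638672), 85.4091567993164) [ 5.4012396e+02 -3.9717066e-01]
```

View pics/crop1.png

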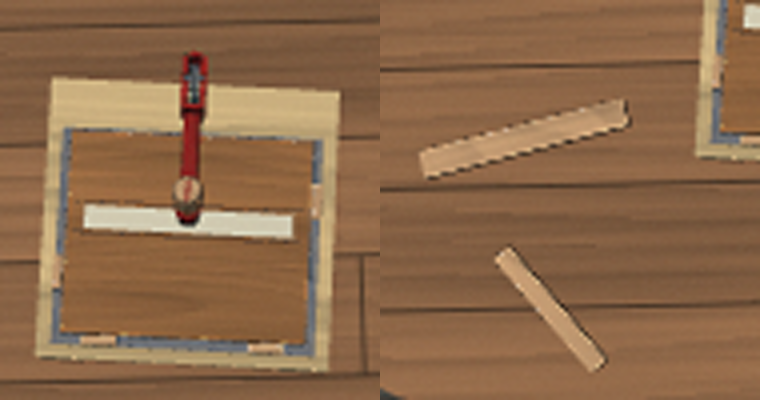

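View pics/crop2.png

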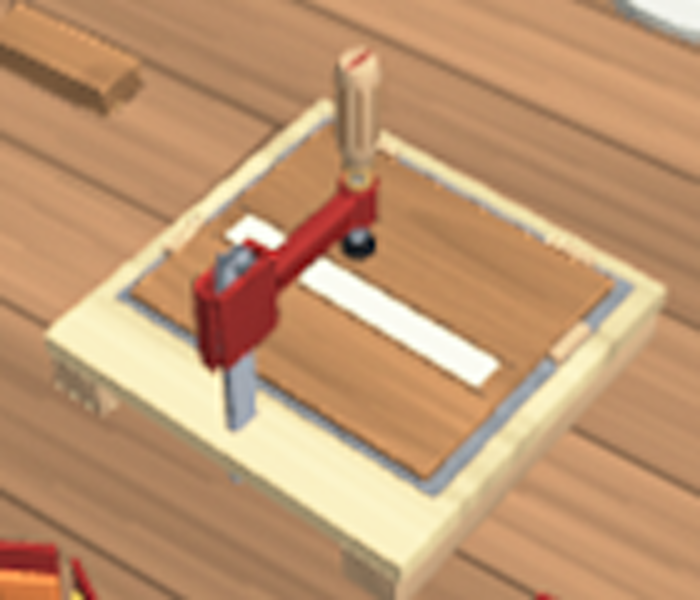

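Run:
```python
from h import *
z=np.load('t0.npz');a=z['a'];p=cams.camera_params('top');q=cams.camera_params('scene')
hsv=cv2.cvtColor(a,cv2.COLOR_RGB2HSV)
def rect(m0,x0,y0,x1,y1,zz,nm):
    m=np.zeros(m0.shape,np.uint8);m[y0:y1,x0:x1]=m0[y0:y1,x0:x1]
    m=cv2.morphologyEx(m,cv2.MORPH_CLOSE,np.ones((3,3)))
    n,l,s,_=cv2.connectedComponentsWithStats(m);k=1+np.argmax(s[1:,4])
    ys,xs=np.where(l==k);P=np.array([plane(p,x,y,zz)[:2] for x,y in zip(xs,ys)],np.float32)
    print(nm,s[k,4],cv2.minAreaRect(P),P.mean(0))
    return P
for t in(150,160,170):
  pale=((hsv[...,2]>t)&(hsv[...,1]<130)).astype(np.uint8); rect(pale,205,205,280,245,20,'big%d'%t)
# glue ends from columns
wh=((hsv[...,2]>190)&(hsv[...,1]<70)).astype(np.uint8)
P=rect(wh,285,180,360,210,64,'glue')
# handle / red
c=cv2.cvtColor(z['b'],cv2.COLOR_RGB2HSV)
print(plane(p,321.8,186.8,215),plane(p,323,161,190))
# scene depth on handle top, pad
for (u,v) in [(245+358/5,165+60/5),(245+358/5,165+110/5),(245+358/5,165+243/5),(245+300/5,165+240/5),(245+235/5,165+300/5)]:
  u,v=int(u),int(v);d=np.median(z['db'][v-1:v+2,u-1:u+2]);print(u,v,world(q,u,v,d).round(1))
```

```text
big150 365 ((432.3063659667969, 341.2337646484375), (28.996543884277344, 219.42327880859375), 13.425223350524902) [432.3291  341.16678]
big160 357 ((431.67718505859375, 341.5262451171875), (28.490293502807617, 218.438232421875), 12.77692985534668) [431.82794 341.89926]
big170 344 ((432.1241760253906, 341.19757080078125), (28.049880981445312, 217.5132598876953), 13.196111679077148) [431.5559  342.77783]
glue 262 ((540.4794311523438, 0.13028717041015625), (209.7628631591797, 22.967086791992188), 85.79986572265625) [5.4023730e+02 2.3388788e-01]
[549.98691141  -1.78051926 215.        ] [654.01216253  -8.78398944 190.        ]
316 177 [540.6   1.1 275.8]
316 187 [552.8   9.4 248.4]
316 213 [545.5   3.9 124.2]
305 213 [599.5  -0.  169.1]
292 225 [669.1   2.3 179.2]
```

The close crops show the larger stick (217 × 28 mm) at (432, 341), long axis at 103°. The glue line's middle is at (540, 0), long axis at 85.6°. I will grip the batten's −y end.

Emit:
drive_tool(
  deltas=[
    [-2.84,-1.88,0,0],
    [-2.84,-1.88,0,0],
    [-2.84,-1.88,0,0],
    [-2.84,-1.88,0,0],
    [-2.84,-1.88,0,0],
    [-2.84,-1.88,0,0],
    [-2.84,-1.88,0,0],
    [-2.84,-1.88,0,0],
    [-2.84,-1.88,0,0],
    [-2.84,-1.88,0,0],
    [0,0,0,0.12],
    [0,0,0,0.12],
  ],
)

```text
clock: 1.1
eef_pos: [450.5, 261.4, 218.3]
tcp_rot: [-3.141, -0.0, 2.429]
contact_force: [0.2, -0.2, 0.1]
opening: 0.999
```

Emit:
drive_tool(
  deltas=[
    [0,0,0,0.12],
    [0,0,0,0.12],
    [0,0,0,0.12],
    [0,0,0,0.12],
    [0,0,0,0.12],
    [0,0,0,0.036],
    [0,0,0,0],
  ],
)

```text
clock: 1.68
eef_pos: [449.5, 263.2, 218.2]
tcp_rot: [-3.141, 0.0, 1.799]
contact_force: [0.1, 1.2, 0.3]
opening: 1.001
```

```bash
cat >> h.py <<'E'
def fray(p,u,v):
    x=np.array([u-p['cx'],v-p['cy']]);rr=np.hypot(*x);th=rr/p['fx'];s=np.sin(th)/max(rr,1e-9)
    R=np.array(p['R']);return -R.T@np.array(p['t']),R.T@np.array([x[0]*s,x[1]*s,np.cos(th)])
def fplane(p,u,v,z):
    o,d=fray(p,u,v);return o+d*(z-o[2])/d[2]
E
python3 - <<'E'
from h import *
s=r.sense();print(s['eef_pos'],s['tcp_rot'],s['qpos'])
p=cams.camera_params('wrist');print(p)
w,d=cams.grab_frame('wrist');save(w,'w1.png');np.savez('w1.npz',w=w,d=d)
E
```

```text
[449.52120719 263.21228876 218.19686873] [-3.14097609e+00  1.71340583e-04  1.79909352e+00] [5.26827135e-01 1.91724798e-01 1.85384846e+00 1.97596650e-05
 1.09665908e+00 2.98520968e-01]
{'fx': 309.70691628693146, 'fy': 309.70691628693146, 'cx': 322.82786588111594, 'cy': 198.5365504815803, 'R': array([[ 0.97392363,  0.22687332, -0.0011215 ],
       [ 0.21748299, -0.93218226,  0.28937412],
       [ 0.06460582, -0.2820722 , -0.95721542]]), 't': array([-497.38221076,  110.2076017 ,  424.4545508 ])}
```

View pics/w1.png

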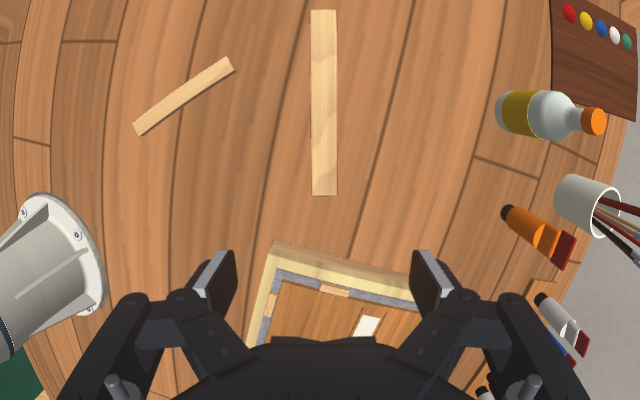

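The wrist view shows the larger batten upright at (324,100), near end at (324,195). The smaller stick is at (183,95) and the board is below.

Run:
```python
from h import *
p=cams.camera_params('wrist')
P=[fplane(p,*x,20) for x in [(311.5,10.5),(335.5,10.5),(312.5,194.5),(336.5,194.5)]]
print(np.round(P,1));c=np.mean(P,0);print(c)
a=(P[0]+P[1]-P[2]-P[3])/2;print(np.degrees(np.arctan2(a[1],a[0])),np.hypot(a[0],a[1]))
```

```text
[[393.7 444.   20. ]
 [420.  450.3  20. ]
 [443.9 233.1  20. ]
 [471.7 239.7  20. ]]
[432.33442115 341.79095648  20.        ]
103.60016878751597 216.83270696583938
```

Emit:
drive_tool(
  deltas=[
    [0,0.14,3,0],
    [0,0,3,0],
    [0,0,3,0],
    [0,0,3,0],
    [0,0,3,0],
    [0,0,2.5,0],
    [0,0,1.5,0],
    [0,0,1.0,0],
    [0,0,0,0],
  ],
)

```text
clock: 2.48
eef_pos: [449.9, 263.0, 16.6]
tcp_rot: [-3.138, 0.001, 1.802]
contact_force: [-0.7, 0.1, -1.0]
opening: 1.003
```

Emit:
drive_tool(
  deltas=[
    [0,0,0,0],
    [0,0,0,0],
    [0,0,0,0],
    [0,0,0,0],
    [0,0,0,0],
    [0,0,0,0],
    [0,0,0,0],
    [0,0,0,0],
    [0,0,0,0],
    [0,0,0,0],
  ],
  jaw=1,
  force=60,
)

```text
clock: 3.32
eef_pos: [451.1, 263.7, 18.5]
tcp_rot: [-3.142, -0.0, 1.801]
contact_force: [0.2, 0.4, -0.6]
opening: -0.0
```

Opening reads 0, so the batten wasn't gripped. I need to look.

Run:
```python
from h import *
w,d=cams.grab_frame('wrist');b,_=cams.grab_frame('scene')
c=cv2.resize(b[150:290,340:500],(480,400),interpolation=cv2.INTER_CUBIC)
save(np.hstack([cv2.resize(w,(320,200)).repeat(2,0)[:400] if 0 else np.vstack([cv2.resize(w,(320,200)),cv2.resize(w[200:400,160:480],(320,200))]),c]),'w2.png')
```

```text
(no output)
```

View pics/w2.png

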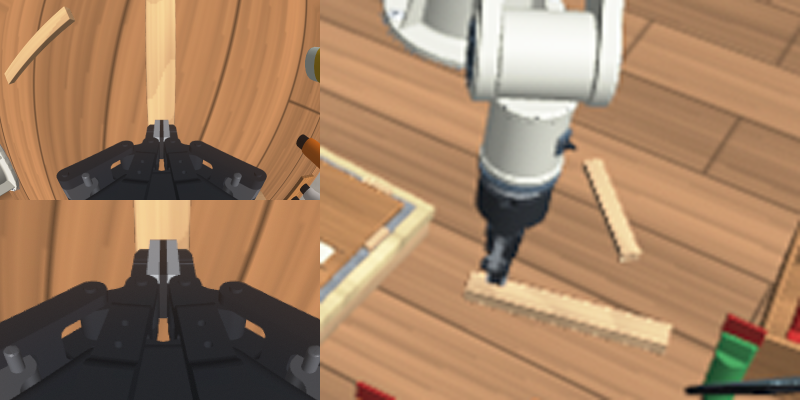

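Run:
```python
from h import *
s=r.sense();print(s['eef_pos'],s['contact_force'],s['qpos'].round(3))
p=cams.camera_params('wrist');w,d=cams.grab_frame('wrist')
for (u,v) in [(322,60),(322,150),(322,225),(318,250),(326,250),(316,242),(328,242),(300,260),(240,100),(400,100),(400,200),(322,340)]:
    o,dr=fray(p,u,v);f=np.array(p['R'])[2]
    for k in [d[v,u]/(f@dr)]: print((u,v),w[v,u],d[v,u],(o+dr*k).round(1))
```

```text
[451.08663988 263.65371963  18.42772127] [ 0.01404431 -0.61832149  0.59834357] [0.526 0.479 1.994 0.    0.669 0.296]
(322, 60) [245 209 150] 140.78975 [428.4 358.9  19.8]
(322, 150) [234 190 136] 153.21635 [438.7 315.   20.4]
(322, 225) [241 201 144] 165.30908 [447.9 275.8  20. ]
(318, 250) [144 142 144] 139.95784 [446.6 273.9  46.9]
(326, 250) [78 70 68] 137.96361 [449.9 275.6  48.7]
(316, 242) [144 142 144] 148.14465 [445.5 273.7  38.3]
(328, 242) [144 142 143] 148.8136 [451.2 274.7  37.7]
(300, 260) [64 56 54] 139.97546 [439.5 267.6  48.3]
(240, 100) [186 130  87] 164.90921 [3.874e+02 3.304e+02 2.000e-01]
(400, 100) [196 137  92] 164.87521 [4.754e+02 3.509e+02 2.000e-01]
(400, 200) [182 129  85] 183.17729 [492.  293.9  -1. ]
(322, 340) [178 123  83] 213.96922 [ 4.708e+02  1.773e+02 -3.000e-01]
```

Run:
```python
from h import *
p=cams.camera_params('wrist');w,d=cams.grab_frame('wrist');f=np.array(p['R'])[2]
for u in (316,):
  for v in range(226,262,2):
    o,dr=fray(p,u,v);print((u,v),w[v,u],(o+dr*d[v,u]/(f@dr)).round(1))
print('tcp at',o)
R=np.array(p['R']);
for z in (1.4,18.4,36):
  c=R@np.array([451,274.6,z])+p['t'];th=np.arctan2(np.hypot(c[0],c[1]),c[2]);k=th*p['fx']/np.hypot(c[0],c[1]);print(z,p['cx']+k*c[0],p['cy']+k*c[1])
print(r.sense()['opening'],[x for x in dir(r) if x[0]!='_'])
```

```text
(316, 226) [243 206 149] [444.8 275.   21.3]
(316, 228) [243 206 149] [445.2 273.2  19.5]
(316, 230) [243 207 148] [445.5 271.9  19.1]
(316, 232) [243 206 147] [445.7 271.2  20.1]
(316, 234) [243 206 147] [446.  269.7  19.4]
(316, 236) [243 205 146] [446.2 268.6  19.5]
(316, 238) [243 205 147] [446.4 267.9  20.7]
(316, 240) [150 140 134] [445.5 273.3  35.1]
(316, 242) [145 142 144] [445.5 273.8  38.6]
(316, 244) [144 142 143] [445.5 274.1  41.4]
(316, 246) [143 141 143] [445.6 273.7  42.8]
(316, 248) [143 141 143] [445.6 273.6  44.7]
(316, 250) [143 142 144] [445.6 274.1  47.8]
(316, 252) [142 141 143] [445.8 273.4  48.5]
(316, 254) [142 141 143] [445.8 273.6  50.8]
(316, 256) [143 141 143] [445.7 274.1  53.7]
(316, 258) [142 141 144] [445.7 274.2  55.7]
(316, 260) [142 141 143] [445.9 273.5  56.3]
tcp at [434.38882448 335.67828973 174.09727478]
1.4 326.73262459993725 216.40657971503197
18.4 327.08572400979784 227.1834736791788
36 327.5245957168504 240.69408398384687
0.0021710246292682774 ['MotionError', 'sense', 'tcp_to_tips']
```

The shut fingertips measure z≈36 with the TCP reading 18.4. So the tips sit about 17.6 mm *behind* the reported TCP, not ahead of it, and they passed above the batten, which is still where it was. I'll use the measured offset: open, go 34 mm lower while watching the force, and grip.

Emit:
drive_tool(
  deltas=[
    [0,0,0,0],
    [0,0,0,0],
    [0,0,0,0],
    [0,0,0,0],
    [0,0,0,0],
    [0,0,0,0],
    [0,0,1,0],
    [0,0,0.8,0],
    [0,0,0.7,0],
    [0,0,0.5,0],
    [0,0,0.2,0],
    [0,0,0,0],
  ],
  jaw=0,
)

```text
clock: 4.52
eef_pos: [450.6, 263.4, -14.4]
tcp_rot: [-3.14, 0.0, 1.801]
contact_force: [0.1, 0.2, -0.9]
opening: 1.0
```

Emit:
drive_tool(
  deltas=[
    [0,0,0,0],
    [0,0,0,0],
    [0,0,0,0],
    [0,0,0,0],
    [0,0,0,0],
    [0,0,0,0],
    [0,0,0,0],
    [0,0,0,0],
  ],
  jaw=1,
  force=60,
)

```text
clock: 5.18
eef_pos: [451.4, 263.9, -13.0]
tcp_rot: [3.141, -0.0, 1.801]
contact_force: [-0.1, -0.5, 6.5]
opening: 0.337
```

Gripped: opening 0.337 is about 28.6 mm. Next I lift and carry it to the clamp's −x side.

Emit:
drive_tool(
  deltas=[
    [0,0,-2,0],
    [0,0,-3,0],
    [0,0,-4,0],
    [0,0,-3,0],
    [0,0,0,0],
  ],
)

```text
clock: 5.6
eef_pos: [454.3, 265.5, 112.1]
tcp_rot: [3.133, -0.003, 1.801]
contact_force: [1.1, 0.4, -0.7]
opening: 0.338
```

Emit:
drive_tool(
  deltas=[
    [-2.5,-0.64,0,0],
    [-3.0,-0.77,0,0],
    [-3.0,-0.77,0,0],
    [-3.0,-0.77,0,0],
    [-3.0,-0.77,0,0],
    [-3.0,-0.77,0,0],
    [-3.0,-0.77,0,0],
    [-3.0,-0.77,0,0],
    [-3.0,-0.77,0,0],
    [-3.0,-0.77,0,0],
    [-3.16,-0.79,0,0],
    [0,0,0,0],
  ],
)

```text
clock: 6.6
eef_pos: [444.0, -77.6, 106.2]
tcp_rot: [-3.142, 0.001, 1.798]
contact_force: [0.5, 0.2, -0.3]
opening: 0.335
```

Emit:
drive_tool(
  deltas=[
    [0,0,0,0.1],
    [0,0,0,0.1],
    [0,0,0,0.107],
    [0,0,0,0],
    [0,0,0,0],
  ],
)

```text
clock: 7.02
eef_pos: [443.9, -73.1, 106.1]
tcp_rot: [-3.141, -0.0, 1.497]
contact_force: [-0.4, -0.7, -0.6]
opening: 0.334
```

Run:
```python
from h import *
s=r.sense();print(s['eef_pos'],s['tcp_rot'],s['opening'])
p=cams.camera_params('wrist');w,d=cams.grab_frame('wrist')
np.savez('w3.npz',w=w,d=d,R=p['R'],t=p['t']);b,db=cams.grab_frame('scene')
c=cv2.resize(b[150:290,240:400],(400,350),interpolation=cv2.INTER_CUBIC)
save(np.hstack([w[:350,120:520],c]),'w3.png')
```

```text
[443.86941766 -73.12024408 106.10394534] [-3.14099428e+00 -6.94695522e-05  1.49717634e+00] 0.33376595980553625
```

View pics/w3.png

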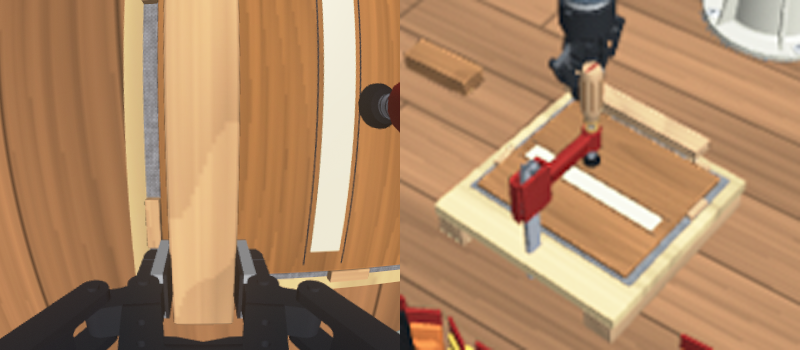

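The wrist view shows the batten held straight, edges at columns 288 and 358. The glue line runs from (447,250) upwards with its pencil lines, and the pad is at (497,105). Measuring both in this view.

Run:
```python
from h import *
z=np.load('w3.npz');w,d=z['w'],z['d'];p=cams.camera_params('wrist');f=np.array(p['R'])[2]
hsv=cv2.cvtColor(w,cv2.COLOR_RGB2HSV)
m=((hsv[...,2]>200)&(hsv[...,1]<45)).astype(np.uint8);m[:, :400]=0;m[:,500:]=0;m[300:]=0
n,l,s,_=cv2.connectedComponentsWithStats(m);k=1+np.argmax(s[1:,4]);print(s[k])
ys,xs=np.where(l==k);P=np.array([fplane(p,x,y,64)[:2] for x,y in zip(xs,ys)],np.float32)
R=cv2.minAreaRect(P);print('glue',R,P.min(0),P.max(0))
dr=cv2.fitLine(P,cv2.DIST_L2,0,.01,.01).ravel();print('ang',np.degrees(np.arctan2(dr[1],dr[0])),dr)
# full batten points by depth
X=[]
for v in range(20,330,4):
  for u in range(270,380,2):
    o,q=fray(p,u,v);x=o+q*d[v,u]/(f@q)
    if d[v,u]>0 and 100<x[2]<155 and hsv[v,u,2]>180 and 60<hsv[v,u,1]<130: X.append(x)
X=np.array(X);print(len(X));c=X.mean(0);U,S,V=np.linalg.svd(X-c);print('batten mean',c,'dirs',V.round(3))
print('ymin/max',X[:,1].min(),X[:,1].max(),'x range near y=-20',X[abs(X[:,1]+20)<15][:,0].min(),X[abs(X[:,1]+20)<15][:,0].max())
print(np.percentile(X[:,2],[5,50,95]))
# pad black centre
for (u,v) in [(497,105),(491,90),(497,120),(505,105)]:
  o,q=fray(p,u,v);print(w[v,u],(o+q*d[v,u]/(f@q)).round(1))
```

```text
[ 431    0   45  251 7568]
glue ((539.9263916015625, -14.714927673339844), (183.28919982910156, 23.758575439453125), 85.86295318603516) [ 522.00885 -106.47268] [557.95667  75.87572]
ang 85.80951 [ 7.3072650e-02  9.9732661e-01  5.3986279e+02 -1.2970308e+01]
2650
batten mean [447.38675374 -23.59836102 139.39165709] dirs [[ 0.068  0.998 -0.001]
 [-0.998  0.068  0.002]
 [ 0.002  0.001  1.   ]]
ymin/max -100.70842477359548 37.77262954709657 x range near y=-20 432.3668410604549 462.9268470461136
[138.34989163 139.39056524 140.40240829]
[56 50 47] [5.354e+02 5.000e-01 1.229e+02]
[53 46 41] [534.    8.  119.7]
[51 43 37] [536.4  -7.1 121.2]
[58 53 52] [533.7   0.7 133.2]
```

Emit:
drive_tool(
  deltas=[
    [-0.13,1.5,0,0],
    [0,1.5,0,0],
    [0,0,1.7,0],
    [0,0,1.7,0],
    [0,0,1.7,0],
    [0,0,0,0],
    [0,1.5,0,0],
    [0,1.5,0,0],
    [0,1.5,0,0],
    [0,1.0,0,0],
    [0,0.66,0,0],
    [0,0,0,0],
  ],
)

```text
clock: 8.12
eef_pos: [536.8, -81.8, 56.0]
tcp_rot: [3.14, 0.0, 1.495]
contact_force: [-0.2, -0.2, -1.0]
opening: 0.337
```

Run:
```python
from h import *
s=r.sense();print(s['eef_pos'],s['tcp_rot'],s['contact_force'])
p=cams.camera_params('wrist');w,d=cams.grab_frame('wrist');f=np.array(p['R'])[2]
np.savez('w4.npz',w=w,d=d)
save(w[:350,120:520],'w4.png')
hsv=cv2.cvtColor(w,cv2.COLOR_RGB2HSV)
X=[]
for v in range(20,330,4):
  for u in range(270,380,2):
    o,q=fray(p,u,v);x=o+q*d[v,u]/(f@q)
    if d[v,u]>0 and 70<x[2]<105 and hsv[v,u,2]>170 and 60<hsv[v,u,1]<135: X.append(x)
X=np.array(X);l=cv2.fitLine(X[:,:2].astype(np.float32),cv2.DIST_L2,0,.01,.01).ravel();print(len(X),l,X.min(0),X.max(0),np.median(X[:,2]))
y=-40;print('batten x at -40',l[2]+(y-l[3])*l[0]/l[1],'glue',539.86+(y+12.97)*.0733)
```

```text
[536.79235518 -81.81338817  55.98337204] [3.14021989e+00 1.16714581e-04 1.49466157e+00] [-0.16173492 -0.16832796 -1.02868317]
1513 [ 8.5744187e-02  9.9631721e-01  5.3851465e+02 -5.9546043e+01] [ 520.23117065 -109.36098736   86.86089729] [555.64850851 -18.53748328  91.2585472 ] 89.13929907061414
batten x at -40 540.1968 glue 537.878701
```

View pics/w4.png

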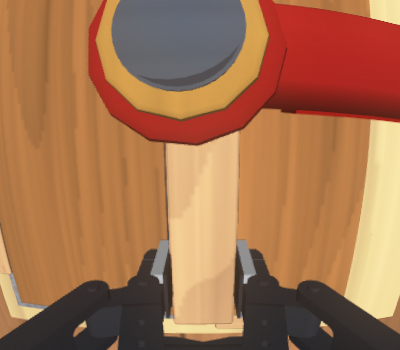

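The batten is under the screw, pencil lines hidden, about 2 mm too far in +x. I'll correct that and set it down.

Emit:
drive_tool(
  deltas=[
    [0,-0.18,0,0],
    [0,0,0.2,0],
    [0,0,0.2,0],
    [0,0,0.1,0],
    [0,0,0,0],
    [0,0,0,0],
    [0,0,0,0],
  ],
)

```text
clock: 8.75
eef_pos: [532.8, -81.5, 51.0]
tcp_rot: [-3.141, -0.0, 1.494]
contact_force: [-3.9, 1.0, 10.0]
opening: 0.338
```

Run:
```python
from h import *
s=r.sense();print(s['eef_pos'],s['tcp_rot'],s['contact_force'],s['wrist_torque'])
p=cams.camera_params('wrist');w,d=cams.grab_frame('wrist');f=np.array(p['R'])[2]
hsv=cv2.cvtColor(w,cv2.COLOR_RGB2HSV)
X=[]
for v in range(150,320,2):
  for u in range(270,380):
    o,q=fray(p,u,v);x=o+q*d[v,u]/(f@q)
    if d[v,u]>0 and 78<x[2]<100 and hsv[v,u,2]>170 and 60<hsv[v,u,1]<135: X.append(x)
X=np.array(X);print(len(X),np.median(X[:,2]),X[:,1].min())
for y in(-25,-40,-55,-95):
  A=X[abs(X[:,1]-y)<3];print(y,A[:,0].min(),A[:,0].max(),(A[:,0].min()+A[:,0].max())/2,'glue',539.86+(y+12.97)*.0733)
```

```text
[532.83769397 -81.51513606  51.01115505] [-3.14061092e+00 -7.29831250e-05  1.49382889e+00] [-3.93406889  0.96559293  9.969335  ] [0.0759142  0.70856702 0.071087  ]
5660 84.25197875278744 -108.84834064979303
-25 522.1374164488767 551.4270745171076 536.7822454829922 glue 538.978201
-40 520.9642151073315 550.7411276403287 535.8526713738302 glue 537.878701
-55 519.6925405590147 549.6414798414369 534.6670102002258 glue 536.7792010000001
-95 517.2656657149805 546.3567337113487 531.8111997131646 glue 533.847201
```

Emit:
drive_tool(
  deltas=[
    [0,0,-0.2,0],
    [-0.2,0.21,0,0],
    [0,0,0,0],
    [0,0,0.2,0],
    [0,0,0,0],
    [0,0,0,0],
  ],
)

```text
clock: 9.3
eef_pos: [535.9, -83.9, 51.0]
tcp_rot: [3.141, 0.0, 1.494]
contact_force: [-2.4, -0.8, 9.2]
opening: 0.337
```

Emit:
drive_tool(
  deltas=[
    [0,0,0,0],
    [0,0,0,0],
    [0,0,0,0],
    [0,0,0,0],
    [0,0,0,0],
    [0,0,-1,0],
    [0,0,-3,0],
    [0,0,-4,0],
    [-1,0,-4,0],
    [-2,0,-4,0],
    [-2,0,-2,0],
    [0,0,0,0],
  ],
  jaw=0.3,
)

```text
clock: 10.3
eef_pos: [534.5, -135.3, 234.0]
tcp_rot: [3.132, 0.003, 1.493]
contact_force: [-0.1, -0.3, -0.7]
opening: 0.702
```

Run:
```python
from h import *
s=r.sense();print(s['eef_pos'],s['tcp_rot'],s['contact_force'])
p=cams.camera_params('wrist');w,d=cams.grab_frame('wrist');a,da=cams.grab_frame('top');b,db=cams.grab_frame('scene')
np.savez('w5.npz',w=w,d=d,a=a,b=b,da=da,db=db)
c=cv2.resize(b[150:290,240:400],(400,350),interpolation=cv2.INTER_CUBIC)
save(np.hstack([w[:350,120:520],c]),'w5.png')
```

```text
[ 534.46724487 -135.32708304  233.98415229] [3.13239966e+00 2.79406474e-03 1.49293598e+00] [-0.05951065 -0.31790296 -0.73599632]
```

View pics/w5.png

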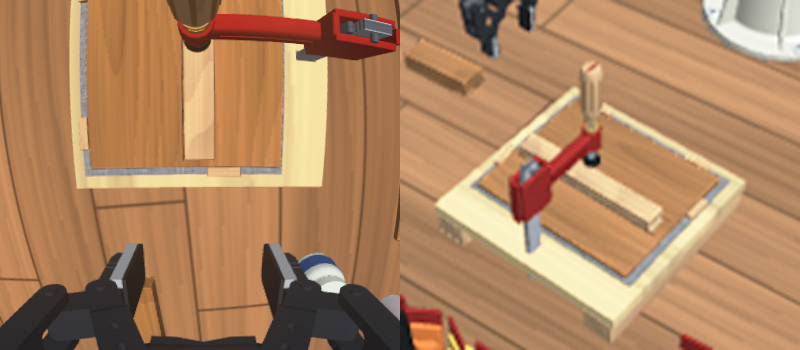

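The batten lies on the glue line under the pad, and the gripper is clear. Now I measure the batten, the red arm's top and the handle.

Run:
```python
from h import *
z=np.load('w5.npz');w,d=z['w'],z['d'];p=cams.camera_params('wrist');f=np.array(p['R'])[2]
hsv=cv2.cvtColor(w,cv2.COLOR_RGB2HSV)
def pt(u,v):
    o,q=fray(p,u,v);return o+q*d[v,u]/(f@q)
X=np.array([pt(u,v) for v in range(40,175) for u in range(295,340) if d[v,u]>0])
X=X[(X[:,2]>80)&(X[:,2]<90)];l=cv2.fitLine(X[:,:2].astype(np.float32),cv2.DIST_L2,0,.01,.01).ravel()
print('batten',len(X),X[:,1].min(),np.median(X[:,2]),'x@-40',l[2]+(-40-l[3])*l[0]/l[1],'glue 537.9',l[:2])
red=[(u,v) for v in range(0,70) for u in range(300,520) if (hsv[v,u,0]<6 or hsv[v,u,0]>174) and hsv[v,u,1]>150 and d[v,u]>0]
Y=np.array([pt(*t) for t in red])
for x in(575,590,600,610,620,630):
    A=Y[abs(Y[:,0]-x)<3];
    if len(A):
      t=A[A[:,2]>A[:,2].max()-6];print('arm',x,len(A),'ztop',np.percentile(A[:,2],90),'y',t[:,1].min(),t[:,1].max())
A=Y[Y[:,0]>637];print('collar x',A[:,0].min(),A[:,0].max(),'z',np.percentile(A[:,2],[5,95]),'y',A[:,1].min(),A[:,1].max())
# top view: arm centre line and handle
a,da=z['a'],z['da'];P=cams.camera_params('top');ha=cv2.cvtColor(a,cv2.COLOR_RGB2HSV)
m=((ha[...,0]<8)|(ha[...,0]>172))&(ha[...,1]>150)&(ha[...,2]>60);m[:165]=0;m[182:]=0;m[:,:312]=0;m[:,335:]=0
ys,xs=np.where(m)
for v in np.unique(ys): print('row',v,xs[ys==v].min(),xs[ys==v].max(),plane(P,xs[ys==v].mean(),v,172).round(1))
# handle in scene: depth points
b,db=z['b'],z['db'];q=cams.camera_params('scene')
H=np.array([world(q,u,v,db[v,u]) for v in range(172,205) for u in range(300,335) if db[v,u]>0])
H=H[(H[:,2]>185)&(abs(H[:,0]-545)<40)];print('handle',len(H),H[:,2].max(),np.percentile(H[:,0],[5,50,95]),np.percentile(H[:,1],[5,50,95]))
```

```text
batten 17 -95.14924612656458 80.15533711972535 x@-40 533.77106 glue 537.9 [0.03322998 0.9994477 ]
arm 575 187 ztop 165.79862561285347 y -7.2064170993729135 7.787899573123177
arm 590 174 ztop 165.6969470633965 y -7.72350688605772 6.852508046046886
arm 600 171 ztop 165.56091110716144 y -8.325154556812002 6.4969035685281185
arm 610 158 ztop 165.5862902925136 y -10.04773184554788 5.063953544470664
arm 620 161 ztop 165.63435712681684 y -9.816283524800426 4.4503561625733
arm 630 337 ztop 187.28563353624594 y -15.189354919840078 8.27484184369306
collar x 637.0423923413138 758.7935433792317 z [140.23595521 187.41675629] y -18.532306227617624 72.27081167030377
row 165 320 325 [642.3  -4.6 172. ]
row 166 320 325 [638.3  -6.5 172. ]
row 168 321 324 [630.4  -6.3 172. ]
row 169 321 324 [626.5  -6.2 172. ]
row 170 321 324 [622.5  -6.1 172. ]
row 171 321 324 [618.6  -6.  172. ]
row 172 321 324 [614.7  -5.9 172. ]
row 173 321 324 [610.8  -5.8 172. ]
row 174 321 324 [606.8  -5.7 172. ]
row 175 321 324 [602.9  -5.6 172. ]
row 176 321 324 [599.   -5.5 172. ]
row 177 321 324 [595.1  -5.5 172. ]
row 178 320 324 [591.2  -3.4 172. ]
row 179 320 324 [587.3  -3.3 172. ]
row 180 321 324 [583.3  -5.2 172. ]
row 181 320 324 [579.5  -3.2 172. ]
handle 205 280.93330284071544 [537.06943862 549.96371189 556.02118369] [-5.25903663  6.8651761  14.83566624]
```

The arm was still settling in that frame (the z values are a few mm off), so I'll repeat it at rest.

Run:
```python
from h import *
s=r.sense();print(s['eef_pos'],s['tcp_rot'])
p=cams.camera_params('wrist');w,d=cams.grab_frame('wrist');f=np.array(p['R'])[2]
hsv=cv2.cvtColor(w,cv2.COLOR_RGB2HSV)
def pt(u,v):
    o,q=fray(p,u,v);return o+q*d[v,u]/(f@q)
X=np.array([pt(u,v) for v in range(20,190) for u in range(290,345) if d[v,u]>0])
print('panel z',np.median(X[(X[:,2]<72)&(X[:,2]>55),2]))
X=X[(X[:,2]>79)&(X[:,2]<90)]
print('batten',len(X),X[:,1].min(),np.median(X[:,2]))
for y in(-30,-50,-70,-90):
  A=X[abs(X[:,1]-y)<3];print(y,(A[:,0].min()+A[:,0].max())/2,A[:,0].max()-A[:,0].min(),'glue',539.86+(y+12.97)*.0733)
red=[(u,v) for v in range(0,75) for u in range(300,520) if (hsv[v,u,0]<6 or hsv[v,u,0]>174) and hsv[v,u,1]>150 and d[v,u]>0]
Y=np.array([pt(*t) for t in red])
for x in(590,610,620):
  A=Y[abs(Y[:,0]-x)<3];t=A[A[:,2]>A[:,2].max()-6];print('arm',x,np.percentile(A[:,2],90),t[:,1].min(),t[:,1].max())
```

```text
[ 531.26334772 -131.98625988  227.57607549] [-3.14121962e+00 -3.82170040e-04  1.49302387e+00]
panel z 64.2063096214336
batten 3531 -114.38630764220896 84.23760897454457
-30 539.706629774235 29.907425763031597 glue 538.611701
-50 538.1482172171688 30.010840321515502 glue 537.145701
-70 537.0686078670092 29.29364052134781 glue 535.679701
-90 535.493437529012 29.609376989459292 glue 534.213701
arm 590 172.1308414568426 -11.196394468470203 3.972322817679931
arm 610 171.97990271048772 -12.433239954346035 1.9764188424042572
arm 620 172.3658784889389 -13.390103490055417 1.2330517969076737
```

The batten is within about 1.5 mm across. The arm's top is at z=172, with the push point at (610, −5). I shut the fingers, turn them so they lie across the arm, and go over the push point.

Emit:
drive_tool(
  deltas=[
    [0,0,-0.3,0.12],
    [0,0,-0.3,0.12],
    [0,0,-0.3,0.12],
    [0,0,-0.3,0.12],
    [0,0,-0.3,0.12],
    [0,0,-0.3,0.12],
    [0,0,-0.3,0.12],
    [0,0,-0.3,0.12],
    [0,0,-0.3,0.12],
    [0,0,-0.3,0.12],
    [0,0,-0.3,0.12],
    [0,0,-0.3,0.12],
  ],
  jaw=1,
  force=20,
)

```text
clock: 11.5
eef_pos: [530.9, -131.1, 261.9]
tcp_rot: [-3.14, 0.003, 0.049]
contact_force: [-0.2, -0.2, 0.3]
opening: 0.001
```

Emit:
drive_tool(
  deltas=[
    [0,0,0,0.12],
    [3.4,0,0,0.011],
    [3.47,0,0,0],
    [0,-3,0,0],
    [0,-3,0,0],
    [0,-3,0,0],
    [0,-3,0,0],
    [0,-1.24,0,0],
    [0,0,0,0],
    [0,0,0,0],
    [0,0,0,0],
  ],
)

```text
clock: 12.42
eef_pos: [610.1, -5.7, 263.0]
tcp_rot: [3.141, 0.001, -0.077]
contact_force: [-0.6, -0.6, -0.0]
opening: -0.0
```

Emit:
drive_tool(
  deltas=[
    [0,0,2.5,0],
    [0,0,2.5,0],
    [0,0,2.5,0],
    [0,0,1.6,0],
    [0,0,1.0,0],
    [0,0,0.2,0],
    [0,0,0,0],
    [0,0,0,0],
  ],
)

```text
clock: 13.08
eef_pos: [611.3, -5.6, 161.8]
tcp_rot: [-3.142, -0.001, -0.078]
contact_force: [0.2, -0.5, -0.6]
opening: -0.0
```

Emit:
drive_tool(
  deltas=[
    [0,0,0.2,0],
    [0,0,0.2,0],
    [0,0,0.2,0],
    [0,0,0.2,0],
    [0,0,0.2,0],
  ],
)

```text
clock: 13.5
eef_pos: [611.0, -5.1, 151.0]
tcp_rot: [-3.142, -0.001, -0.077]
contact_force: [0.5, 0.1, 1.2]
opening: 0.002
```

Emit:
drive_tool(
  deltas=[
    [0,0,0.2,0],
    [0,0,0.2,0],
    [0,0,0.2,0],
    [0,0,0.2,0],
    [0,0,0.2,0],
  ],
)

```text
clock: 13.92
eef_pos: [610.6, -5.1, 140.5]
tcp_rot: [-3.142, -0.0, -0.077]
contact_force: [2.0, 0.3, 2.2]
opening: 0.0
```

Emit:
drive_tool(
  deltas=[
    [0,0,0.1,0],
    [0,0,0.1,0],
    [0,0,0.1,0],
    [0,0,0.1,0],
  ],
)

```text
clock: 14.25
eef_pos: [610.3, -5.1, 136.6]
tcp_rot: [3.142, 0.0, -0.077]
contact_force: [-0.4, -0.3, 1.7]
opening: -0.0
```

Emit:
drive_tool(
  deltas=[
    [0,0,0.1,0],
    [0,0,0.1,0],
    [0,0,0.1,0],
    [0,0,0.1,0],
  ],
)

```text
clock: 14.58
eef_pos: [610.3, -5.1, 132.6]
tcp_rot: [-3.142, 0.0, -0.077]
contact_force: [-1.0, 0.4, 1.2]
opening: -0.005
```

Emit:
drive_tool(
  deltas=[
    [0,0,0.1,0],
    [0,0,0.1,0],
    [0,0,0.1,0],
  ],
)

```text
clock: 14.83
eef_pos: [610.5, -5.2, 129.9]
tcp_rot: [-3.142, 0.0, -0.077]
contact_force: [-2.4, -0.4, 7.0]
opening: 0.004
```

The pad has met the batten: the force rose to 7 N. Smaller steps now.

Emit:
drive_tool(
  deltas=[
    [0,0,0.05,0],
    [0,0,0.05,0],
    [0,0,0.05,0],
    [0,0,0,0],
  ],
)

```text
clock: 15.17
eef_pos: [610.7, -5.2, 128.7]
tcp_rot: [3.142, -0.0, -0.077]
contact_force: [-1.7, 0.0, 5.7]
opening: 0.002
```

Emit:
drive_tool(
  deltas=[
    [0,0,0.05,0],
    [0,0,0.05,0],
    [0,0,0,0],
  ],
)

```text
clock: 15.42
eef_pos: [610.8, -5.2, 127.8]
tcp_rot: [3.142, -0.001, -0.077]
contact_force: [-1.7, 0.4, 5.2]
opening: -0.005
```

Emit:
drive_tool(
  deltas=[
    [0,0,0.05,0],
    [0,0,0.05,0],
    [0,0,0,0],
  ],
)

```text
clock: 15.67
eef_pos: [611.1, -5.2, 127.0]
tcp_rot: [-3.142, -0.001, -0.077]
contact_force: [-1.9, 0.7, 7.0]
opening: -0.005
```

Emit:
drive_tool(
  deltas=[
    [0,0,0.05,0],
    [0,0,0,0],
  ],
)

```text
clock: 15.83
eef_pos: [611.0, -5.2, 126.8]
tcp_rot: [-3.142, -0.001, -0.077]
contact_force: [-2.2, 0.4, 9.4]
opening: 0.001
```

Emit:
drive_tool(
  deltas=[
    [0,0,0.05,0],
    [0,0,0,0],
  ],
)

```text
clock: 16.0
eef_pos: [611.1, -5.2, 126.6]
tcp_rot: [-3.142, -0.001, -0.077]
contact_force: [-3.4, 0.8, 13.6]
opening: -0.002
```

Emit:
drive_tool(
  deltas=[
    [0,0,0.03,0],
    [0,0,0,0],
  ],
)

```text
clock: 16.17
eef_pos: [611.1, -5.2, 126.6]
tcp_rot: [-3.142, -0.001, -0.077]
contact_force: [-4.1, -0.0, 15.7]
opening: -0.003
```

Emit:
drive_tool(
  deltas=[
    [0,0,0.03,0],
    [0,0,0,0],
    [0,0,0,0],
  ],
)

```text
clock: 16.42
eef_pos: [611.2, -5.2, 126.5]
tcp_rot: [-3.142, -0.002, -0.077]
contact_force: [-6.0, 0.9, 17.0]
opening: 0.001
```

Emit:
drive_tool(
  deltas=[
    [0,0,0.02,0],
    [0,0,0,0],
    [0,0,0,0],
  ],
)

```text
clock: 16.67
eef_pos: [611.2, -5.2, 126.5]
tcp_rot: [-3.142, -0.002, -0.077]
contact_force: [-5.5, 0.7, 18.2]
opening: 0.003
```

Now bound: the push climbed to 18 N with the tool standing still. I release and rise.

Emit:
drive_tool(
  deltas=[
    [0,0,-0.5,0],
    [0,0,-2,0],
    [0,0,-4,0],
    [0,0,-4,0],
    [0,0,-4,0],
    [0,0,-4,0],
    [0,0,-2,0],
    [0,0,0,0],
  ],
)

```text
clock: 17.33
eef_pos: [613.1, -5.2, 335.5]
tcp_rot: [-3.141, -0.009, -0.077]
contact_force: [0.5, 0.2, 0.5]
opening: 0.001
```

Emit:
drive_tool(
  deltas=[
    [0,0,0,-0.12],
    [0,0,0,-0.12],
    [0,0,0,-0.12],
    [0,0,0,-0.12],
    [0,0,0,-0.12],
    [0,0,0,-0.12],
    [0,0,0,-0.12],
    [0,0,0,-0.12],
    [0,0,0,-0.12],
    [0,0,0,-0.12],
    [0,0,0,-0.12],
    [0,0,0,-0.12],
  ],
  jaw=0,
)

```text
clock: 18.33
eef_pos: [610.2, -5.2, 328.1]
tcp_rot: [-3.14, 0.0, 1.369]
contact_force: [0.6, 0.5, 0.1]
opening: 1.002
```

Run:
```python
from h import *
s=r.sense();print(s['eef_pos'],s['tcp_rot'],s['contact_force'])
w,d=cams.grab_frame('wrist');w,d=cams.grab_frame('wrist');p=cams.camera_params('wrist');b,db=cams.grab_frame('scene')
np.savez('w6.npz',w=w,d=d,b=b,db=db,R=p['R'],t=p['t'])
c=cv2.resize(b[160:290,240:390],(400,350),interpolation=cv2.INTER_CUBIC)
save(np.hstack([w[:350,120:520],c]),'w6.png')
```

```text
[610.20622688  -5.20281985 328.11472333] [-3.14017719e+00  3.54611931e-04  1.36873388e+00] [0.56596818 0.47352813 0.05482034]
```

View pics/w6.png

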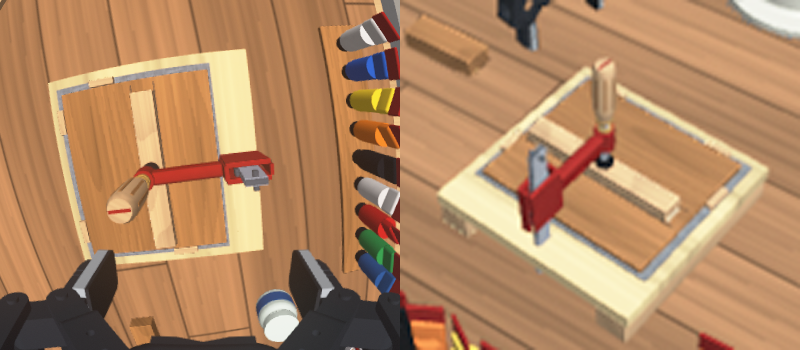

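The jaw is down on the batten and stays when let go. The handle in the wrist view runs from (270,170) to its top at (240,212). I'll measure the handle and the jaw tilt.

Run:
```python
from h import *
z=np.load('w6.npz');w,d=z['w'],z['d'];p=cams.camera_params('wrist');p['R']=z['R'];p['t']=z['t'];f=p['R'][2]
hsv=cv2.cvtColor(w,cv2.COLOR_RGB2HSV)
def pt(u,v):
    o,q=fray(p,u,v);return o+q*d[v,u]/(f@q)
H=np.array([pt(u,v) for v in range(160,230) for u in range(220,280) if d[v,u]>0]);H=H[H[:,2]>175]
zt=np.percentile(H[:,2],98);print('handle n',len(H),'top',zt,H[:,2].max())
for lo,hi in((zt-6,zt+5),(zt-40,zt-20),(zt-60,zt-40)):
  A=H[(H[:,2]>lo)&(H[:,2]<hi)];print(lo,len(A),A.min(0),A.max(0),np.median(A,0))
c=w[200:215,230:250];T=np.array([pt(u,v) for v in range(196,224) for u in range(224,258) if d[v,u]>0 and hsv[v,u,1]>170 and (hsv[v,u,0]<6 or hsv[v,u,0]>174)]);print('red mark',len(T),np.median(T,0) if len(T) else 0, T.min(0),T.max(0))
red=[(u,v) for v in range(150,190) for u in range(275,400) if (hsv[v,u,0]<6 or hsv[v,u,0]>174) and hsv[v,u,1]>150 and d[v,u]>0]
Y=np.array([pt(*t) for t in red]);xs=[];zs=[]
for x in range(565,632,6):
  A=Y[abs(Y[:,0]-x)<3]
  if len(A)>5: xs.append(x);zs.append(np.percentile(A[:,2],85))
print(np.round(zs,1),'tilt',-np.polyfit(xs,zs,1)[0])
```

```text
handle n 1374 top 249.26621966705795 250.47851225274482
243.26621966705795 652 [529.04803829 -11.44469786 243.31744898] [553.42864503  13.87878589 250.47851225] [542.19422229   2.19369195 247.87675405]
209.26621966705795 229 [532.21122282  -9.65402215 209.27361255] [555.6394455   16.18026477 229.2497897 ] [551.77396894   9.42054102 219.41144149]
189.26621966705795 172 [532.46944925  -9.08838373 189.41392691] [556.0795278   16.05081889 209.24760117] [551.57706959   9.75791447 199.90872567]
red mark 61 [540.86028279   1.23855945 248.56680845] [531.27333518  -0.53534791 246.69999272] [550.25344021   2.99744028 250.47851225]
[142.  141.7 141.6 141.5 141.1 140.7 140.5 140.3 140.  139.6 139.4 151.2] tilt -0.03257124809973377
```

Tilt from the arm's top is about 0.044, leaving out the collar point. The handle's top is at (541, 1, 249), so its middle is around z=219. I finish the turn, so that a full half turn is available, and centre over the handle.

Emit:
drive_tool(
  deltas=[
    [0,0,0,-0.12],
    [0,0,0,-0.12],
    [0,0,0,-0.12],
    [0,0,0,-0.12],
    [0,0,0,-0.12],
    [0,0,0,-0.12],
    [0,0,0,-0.12],
    [0,0,0,-0.12],
    [0,0,0,-0.12],
    [0,0,0,-0.12],
    [0,0,0,-0.12],
    [0,0,0,-0.12],
  ],
)

```text
clock: 19.48
eef_pos: [610.4, -5.2, 328.9]
tcp_rot: [-3.141, -0.001, 2.804]
contact_force: [-0.8, -0.2, -0.4]
opening: 1.0
```

Emit:
drive_tool(
  deltas=[
    [0,0,0,-0.12],
    [0,0,0,-0.12],
    [0,0,0,-0.016],
    [2.5,0.14,0,0],
    [2.5,0,0,0],
    [1.85,0,0,0],
    [0,0,0,0],
    [0,0,0,0],
  ],
)

```text
clock: 20.15
eef_pos: [542.1, 1.9, 329.7]
tcp_rot: [3.142, 0.001, 3.054]
contact_force: [1.0, 0.4, 0.2]
opening: 1.0
```

Run:
```python
from h import *
s=r.sense();print(s['eef_pos'],s['tcp_rot'],s['qpos'].round(3))
a,da=cams.grab_frame('scene');p=cams.camera_params('scene')
hsv=cv2.cvtColor(a,cv2.COLOR_RGB2HSV)
H=np.array([world(p,u,v,da[v,u]) for v in range(170,215) for u in range(300,335) if da[v,u]>0])
H=H[(H[:,2]>195)&(H[:,2]<247)&(abs(H[:,0]-542)<40)&(abs(H[:,1])<40)]
# circle fit (horizontal slices), front surface
A=np.c_[2*H[:,:2],np.ones(len(H))]
res=[]
from scipy.optimize import least_squares
f=lambda c:np.hypot(H[:,0]-c[0],H[:,1]-c[1])-13.5
o=least_squares(f,[542,1],loss='soft_l1');print(len(H),o.x,np.std(f(o.x)))
```

```text
[542.09862681   1.92639855 329.67717586] [3.14156637e+00 7.53838588e-04 3.05406938e+00] [ 1.000e-03  1.320e-01  1.674e+00 -0.000e+00  1.335e+00 -1.482e+00]
128 [542.32373031   1.02412701] 2.4277762689603697
```

Emit:
drive_tool(
  deltas=[
    [0,-0.07,2.5,0],
    [0,0,2.5,0],
    [0,0,2.5,0],
    [0,0,2.5,0],
    [0,0,2.0,0],
    [0,0,1.4,0],
    [0,0,0.5,0],
    [0,0,0,0],
    [0,0,0,0],
  ],
)

```text
clock: 20.95
eef_pos: [543.2, 1.1, 190.7]
tcp_rot: [3.142, 0.0, 3.058]
contact_force: [-0.3, 0.1, 0.5]
opening: 1.001
```

Emit:
drive_tool(
  deltas=[
    [0,0,0,0],
    [0,0,0,0],
    [0,0,0,0],
    [0,0,0,0],
    [0,0,0,0],
    [0,0,0,0],
    [0,0,0,0],
    [0,0,0,0],
    [0,0,0,0],
  ],
  jaw=1,
  force=40,
)

```text
clock: 21.7
eef_pos: [542.6, 0.8, 191.0]
tcp_rot: [-3.141, 0.001, 3.059]
contact_force: [-0.7, -3.2, 6.7]
opening: 0.315
```

Gripped at 27 mm with only small side forces. I turn clockwise (yaw decreasing) in stages, following the screw down 1 mm per rad.

Emit:
drive_tool(
  deltas=[
    [0,0,0.01,0.1],
    [0,0,0.01,0.1],
    [0,0,0.01,0.1],
    [0,0,0.01,0.1],
    [0,0,0.01,0.1],
    [0,0,0,0],
  ],
)

```text
clock: 22.2
eef_pos: [542.8, 0.6, 190.9]
tcp_rot: [-3.141, 0.001, 2.553]
contact_force: [-1.2, -3.6, 9.5]
opening: 0.317
```

```bash
python3 -c "
from h import *
s=r.sense();print(s['tcp_rot'],s['wrist_torque'],s['contact_force'],s['qpos'].round(3))"
```

```text
[-3.14142989e+00  1.47741142e-03  2.55267910e+00] [-0.70115252  0.50450389 -0.12832562] [-1.18848706 -3.57815935  9.50979448] [-1.000e-03  2.550e-01  1.838e+00 -1.000e-03  1.047e+00 -9.820e-01]
```

The handle isn't sinking because the jaw springs up instead, so I stop following it down.

Emit:
drive_tool(
  deltas=[
    [0,0,-0.05,0.1],
    [0,0,0,0.12],
    [0,0,0,0.12],
    [0,0,0,0.12],
    [0,0,0,0.12],
    [0,0,0,0.12],
    [0,0,0,0.12],
    [0,0,0,0.12],
    [0,0,0,0.12],
    [0,0,0,0.12],
    [0,0,0,0.12],
    [0,0,0,0],
  ],
)

```text
clock: 23.2
eef_pos: [541.5, 0.6, 190.8]
tcp_rot: [-3.14, 0.002, 1.251]
contact_force: [-4.9, -5.0, 8.0]
opening: 0.318
```

```bash
python3 -c "
from h import *
s=r.sense();print(s['tcp_rot'],s['wrist_torque'],s['contact_force'],s['qpos'].round(3))"
```

```text
[-3.14027478e+00  1.50855408e-03  1.25114784e+00] [-0.70773931  1.02202482 -0.14446909] [-4.91530183 -4.96266337  7.95462612] [-1.000e-03  2.540e-01  1.839e+00 -1.000e-03  1.050e+00  3.190e-01]
```

Emit:
drive_tool(
  deltas=[
    [0,0,0,0.12],
    [0,0,0,0.12],
    [0,0,0,0.12],
    [0,0,0,0.12],
    [0,0,0,0.12],
    [0,0,0,0.12],
    [0,0,0,0.12],
    [0,0,0,0.12],
    [0,0,0,0.12],
    [0,0,0,0.12],
    [0,0,0,0.09],
    [0,0,0,0],
  ],
)

```text
clock: 24.2
eef_pos: [540.9, 1.2, 190.6]
tcp_rot: [3.141, 0.003, -0.037]
contact_force: [-6.3, -2.6, 7.6]
opening: 0.316
```

Emit:
drive_tool(
  deltas=[
    [0,0,0,0],
    [0,0,0,0],
    [0,0,0,0],
    [0,0,0,0],
    [0,0,0,0],
    [0,0,0,0],
    [0,0,0,0],
    [0,0,0,0],
    [0,0,0,0],
  ],
  jaw=0,
)

```text
clock: 24.95
eef_pos: [542.4, 1.2, 190.4]
tcp_rot: [3.142, -0.0, -0.031]
contact_force: [0.2, -0.4, 0.5]
opening: 1.0
```

Emit:
drive_tool(
  deltas=[
    [0,0,-1,0],
    [0,0,-3,0],
    [0,0,-4,0],
    [0,0,-4,0],
    [0,0,-3,0],
    [0,-3,0,0],
    [0,-3,0,0],
    [0,-3,0,0],
    [0,0,0,0],
    [0,0,0,0],
    [0,0,0,0],
  ],
)

```text
clock: 25.87
eef_pos: [545.1, 90.9, 340.9]
tcp_rot: [3.141, -0.0, -0.03]
contact_force: [-0.1, -0.3, -0.2]
opening: 0.998
```

Run:
```python
from h import *
s=r.sense();print(s['eef_pos'],s['tcp_rot'],s['contact_force'])
p=cams.camera_params('wrist');w,d=cams.grab_frame('wrist');b,db=cams.grab_frame('scene')
np.savez('w7.npz',w=w,d=d,b=b,db=db,R=p['R'],t=p['t'])
c=cv2.resize(b[160:290,240:390],(400,400),interpolation=cv2.INTER_CUBIC)
save(np.hstack([w[:,120:520],c]),'w7.png')
```

```text
[545.06283158  90.86301398 340.86935905] [ 3.14113715e+00 -2.59029897e-04 -3.04949113e-02] [-0.13419437 -0.31382485 -0.19498166]
```

View pics/w7.png

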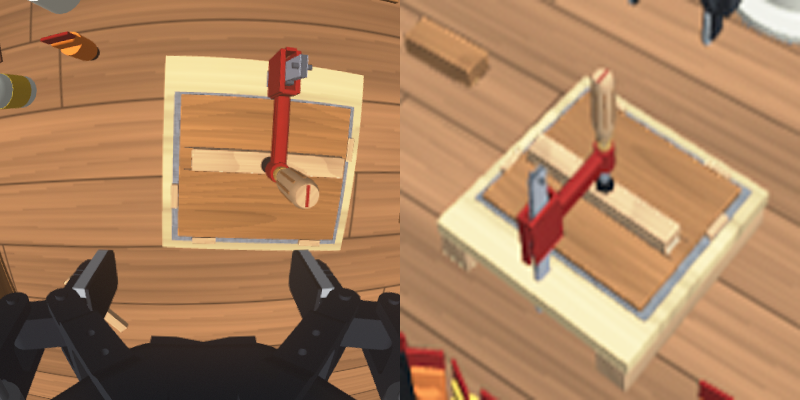

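Final view: the clamp is on the batten, the batten lies along the line, and the gripper is clear. I measure tilt, handle mark and batten pose.

Run:
```python
from h import *
z=np.load('w7.npz');w,d=z['w'],z['d'];p=cams.camera_params('wrist');p['R']=z['R'];p['t']=z['t'];f=p['R'][2]
hsv=cv2.cvtColor(w,cv2.COLOR_RGB2HSV)
G={}
U,V=np.meshgrid(np.arange(270,470),np.arange(45,260))
P=np.array([(lambda oq:oq[0]+oq[1]*d[v,u]/(f@oq[1]))(fray(p,u,v)) for u,v in zip(U.ravel(),V.ravel())]);hs=hsv[V.ravel(),U.ravel()]
red=((hs[:,0]<6)|(hs[:,0]>174))&(hs[:,1]>150)
Y=P[red&(P[:,2]<170)&(P[:,2]>110)];xs=[];zs=[]
for x in range(570,628,4):
  A=Y[abs(Y[:,0]-x)<2]
  if len(A)>5: t=A[A[:,2]>np.percentile(A[:,2],90)-2.5];xs.append(x);zs.append(np.median(t[:,2]))
print(np.round(zs,1),'tilt',-np.polyfit(xs,zs,1)[0])
T=P[red&(P[:,2]>225)];print('mark',len(T),T.mean(0));l=cv2.fitLine(T[:,:2].astype(np.float32),cv2.DIST_L2,0,.01,.01).ravel();print(np.degrees(np.arctan2(l[1],l[0])))
B=P[(P[:,2]>80)&(P[:,2]<88)&(abs(P[:,0]-541)<25)];print('batten z',np.median(B[:,2]),'y',np.percentile(B[:,1],[.5,99.5]))
for y in(40,60,80,-70,-90):
  A=B[abs(B[:,1]-y)<3]
  if len(A)>5: print(y,(A[:,0].min()+A[:,0].max())/2,np.ptp(A[:,0]),'glue',539.86+(y+12.97)*.0733)
```

```text
[142.7 142.8 142.3 142.2 141.6 141.6 141.5 141.2 140.8 140.6 140.3 140.1
 139.5 139.4 139. ] tilt 0.06740139305137094
mark 53 [550.73841995   8.4668407  271.22278778]
48.973763
batten z 84.23287080448242 y [-111.82874989  105.33548775]
40 544.5967105671803 29.13026453206942 glue 543.742701
60 546.5107000946151 29.09700916304587 glue 545.208701
80 547.5617885812014 30.58540180182206 glue 546.674701
-70 537.0820023246229 29.189897447277417 glue 535.679701
-90 535.9695804192077 30.544458014098723 glue 534.213701
```

The tilt of 0.067 rad corresponds to about 45 N, and the batten is within about 3.5 mm of centre. Handing in.

```bash
python3 -c "
from rig import r,job
print(r.sense()['contact_force']);print(job.sign_off())"
```

```text
[-0.17706537  0.58004156 -0.6184844 ]
the job is handed in; nothing more can be done
None
```

The batten is glued in place and clamped, and the job is handed in at about 26 s of the 70 s. The sign-off gives no verdict, so these are my own checks.

- **Batten:** it lies flat, with its top 20 mm above the panel. It is about 1 mm off the line in x and about 3 mm off in y, against a limit of 8 mm, and stayed there after tightening.
- **Jaw:** I pushed it down until it bound, and the push climbed to about 18 N by the wrist reading. After letting go, its tilt measured about 0.044 rad. That is at the step's 0.044 limit and within my measuring error, so it is my least certain check.
- **Screw:** I turned the handle about 3.1 rad clockwise. The jaw tilt then measured about 0.067 rad, which by your table is about 45 N on the batten. I had no direct reading of that force.
- **Gripper:** it is open, clear and touching nothing. I did not measure the bystanders, but no move went near them and none looked disturbed in the last view.

Two things disagreed:
- **Fingertip offset:** the shut fingertips measured about 17.6 mm behind the reported tool point, not 17 mm ahead as stated. My first grasp closed above the batten without moving it; I then used the measured offset for the rest.
- **Handle mark:** my fit of the red mark on the handle's end was unreliable (wrong height), so I took the turn from the gripper's rotation instead.

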